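# Fetch the rest arm from the half-lidded parts box and hang it on the slotted rack

### The arm

A 7-joint arm with a two-finger parallel gripper is mounted at the origin on a cart in front of the work surface, level with it; the furniture and walls round the work are solid. World frame = base frame: x ahead of the robot, y to its left, z up, the work surface at z = 0. Lengths are in m, angles in rad, forces in N, time in s.
With the tool pointing down it reaches from about 0.425 to 1.025 m from the base axis. Payload 9.4 kg.
Tool frame: the origin (TCP) lies midway between the tips of the shut fingers; the grasp point (between the pads) lies 19 mm behind it (bot.grasp_offset is the distance from the TCP to the grasp point, in m); z points along the fingers, y is the direction in which the jaws open and shut (so a half turn about z gives the same grasp; the last joint's range is limited). The gripper opens to 85 mm and grips with 20 to 120 N. Pads are 22 mm wide; open, the fingers measure 114 mm over their backs; the gripper's body (76 mm by 85 mm) begins 54 mm behind the grasp point. The pads swing forward as they close: fully open they stand 13 mm farther back than shut.
Start: joints at [-1.228, 0.599, -0.003, 1.599, 0.002, 0.943, -0.08], TCP at [0.295, 0.662, 0.231] pointing down, gripper open.
Joint ranges: [-2.57, 2.57], [-0.35, 1.97], [-1.29, 1.29], [0.11, 2.56], [-1.05, 4.19], [0.11, 1.86], [-2.63, 2.63]. Speed limits (rad/s): [2.22, 2.22, 3.01, 3.01, 3.14, 3.14, 3.14].

### API

Orientations are given as a rotation vector (axis times angle).
In Python, from bench import bot gives the robot as it stands.
- The arm moves only by the shell command python3 -m inch 'ROWS' [OPENING] [FORCE]. ROWS is JSON, a list of rows, each a list of 2 entries, a list of its own where there are three numbers: the shift along the tool's x, y, z normalised to -1 to 1, where 1 is 0.1 m, then the turn, a rotation vector about the tool's x, y, z normalised to -1 to 1, where 1 is 360 degrees. In form: [[[x, y, z], [wx, wy, wz]], ...]. A call has 1 to 8 rows; each row is the pose to reach, as a shift and turn from the pose commanded when the call began, along the tool's axes at that moment, turning the shorter way round; what a row does not reach only later rows make up. A row lasts 1/12 s, in which the tool goes at most 41.7 mm and 7.16 degrees, less where a joint would pass 70% of its speed; a pose out of reach is approached as far as the arm can. A call with a number of a shift or a turn outside -1 to 1 is refused whole. A call with a gripper value outside its range is refused whole. OPENING is the closure, from 0 (fully open) to 1 (shut), set as the call begins (- or left out, the last holds). The fingers move at their own pace and stop on an object; FORCE is the grip in N (left out, the last holds). Time passes only in rows, so rows that repeat a pose let the fingers close. It gives the time, the measured TCP pose, the force and the opening at its end, in the units of the state.
- bot.get_obs(): the state, without advancing time (a new reading comes with each control period).
- bot.snapshot(name): name is "side" or "top"; returns the picture (420x560x3 uint8, red, green, blue); there is no depth.
- bot.calibration(name): a dict with "mtx" (3x3 intrinsics, pixels), "k1" (the pictures are not rectified: a ray, as slopes to the right and down, at radius r is drawn at 1 + k1 r^2 times it, then the intrinsics apply), "R" (3x3) and "t" (3): a world point X has camera coordinates R X + t. Camera axes: x right, y down, z forward; pixel columns grow to the right and rows downward; lengths in m; the calibration is good to about 2 mm. A picture is of the moment at which its call begins. calibration takes no time and is no camera call.
- bot.close_job(): hands the job in, once; it reports no verdict.
The state is a dict: "time": time; "joints": joint angles; "joint_velocities": joint speeds; "effort": joint torques, N m; "tool_pos": TCP position; "eef_rot": TCP orientation; "force": force on the tool from outside, world axes, zero at the start; "moment": the same for the moment, N m; "gripper_width": opening from 0.0 (shut) to 1.0 (fully open).
Only numpy, scipy, OpenCV 4.12 (cv2) and the standard library are available. Lean on these libraries where they do the work, as an engineer would, in place of code of your own. Each camera call takes 0.05 s, during which the arm holds its last target. There are 200 camera calls.

### The job

The bench rack has lost one of its two rest arms: it lies on the floor of the plywood parts box, its tube hidden under the fixed half lid. Reach in, find its plate, draw it out from under the lid and lay it on the bench, because with the hand at the plate it cannot reach the upright. Then take it again by its tube, hook both claws into the bare upright, level with the arm that already hangs on the other one, press it down until it locks fully home, and let go, without shifting the flat tin or the tape measure.

Things in the scene. Friction and masses are not known exactly. Their poses are not given: they have to be found in the camera images.
- rest_arm: Loose bare-metal rest arm, 0.30 kg, 135 mm long: upright plate, tube in front (-x), two claws behind (+x). Origin: middle of the lower edge of the plate's back face; x points the way the claws point, z up; flat underside at z = 0. Balances near x = -52 mm. Starts in the box, right way up, claws to the box's open end (along the box's -y within 0.2 rad), plate 30 to 50 mm out from the lid's edge.
- parts_box_open: Fixed plywood box, outside 142 mm (x) by 277 mm (y) by 66 mm high, walls and floor 6 mm; origin in the middle of its underside, z up. Open above from its -y wall to y = 33.5 mm; beyond that a 6 mm half lid is screwed down on top, underside 66 mm above the bench, its batten reaching to 80 mm. The arm comes straight up only when its end cap is drawn clear of the lid.
- lid_edge (a point): Middle of the lid's free edge, at its underside; axes as the box.
- upright_empty: Fixed white steel channel upright without an arm, 40 mm wide (y), 33 mm deep, 303 mm high. Origin: foot of its front face, in the middle; x points into the upright, away from the robot, z up. A 6 mm high foot reaches 80 mm out in front of the face. Front sheet 4 mm thick, hollow behind for 26 mm, with six slots one above the other on the centre line.
- seat (a point): On the bare upright's front face at z = 110 mm, axes as the upright: where the arm's origin is, axes alike, when its claws hang fully home in the third and fourth slots. The claws go straight in through the middle of the slots with the arm 12 mm higher than this (about 9 to 15 mm); then it goes straight down and needs only a light push, under 10 N.
- upright_with_arm: The other fixed upright, the same, but with an arm like the loose one fixed on it. The two stand 180 mm apart, facing alike; either may be the left one. The arm sticks out 122 mm from the face and its plate reaches 168 mm above the bench: go round or over it.
- hung_arm (a point): The origin of the arm that already hangs, axes as its upright, at the same height as the seat.
- tape_green: Roll of green packing tape, 93 mm across, 48 mm high, fixed bystander, origin in the middle of its underside; a fixed white film roll, 119 mm high, stands farther back beside the sealer (128 mm high) on the right. Come in high over them.
- tape_measure: Tape measure, loose, 33 x 79 x 65 mm; bystander, origin in the middle of its underside. The bench in front of the rack, between x = 0.38 and 0.53 and from y = -0.19 to 0.05, is clear.
- plate_mid (a point): On the arm, axes as the arm: middle of the plate, 40 mm above its underside. The plate is 6 mm thick (x), 34 mm wide (y), 58 mm tall. A finger touching it along the box floor meets about 1 to 2 N before the arm slides.
- tube_mid (a point): On the arm, 72 mm in front of the plate's back face, 24 mm above its underside: in the rectangular tube, 15 mm wide (y), 30 mm tall, which runs from x = -6 to -116 mm of the arm; a 6 mm thick black end cap, 38 mm tall, ends it at x = -122 mm.
- lower_claw (a point): On the arm: lower edge of the lower claw's neck, at the plate's back face. The claws are alike, 6 mm wide (y), the upper 36 mm above the lower. Each has a straight neck 8 mm high, then a hook that reaches 13 mm behind the back face and hangs 8 mm below the neck. Gap between plate and hook: 6 mm at the neck, 8 mm at the hook's tip.
- third_slot (a point): Middle of the lower edge of the third slot from below, on the front face of the bare upright, z = 122 mm; the lower claw goes in here, the upper one in the fourth. All slots are 11 mm wide, 24 mm high, 36 mm apart.
- putty_tin: Flat brass-coloured tin, loose, 62 mm across, 23 mm high, bystander behind the box; origin in the middle of its underside.

How it is judged:
By the outcome, as a careful person would: the job done as asked, in the order asked, and still so for the second after the job is handed in, with the robot touching nothing.
It also fails if it takes over 67 s, if anything falls off the work surface, if the arm or the gripper's body presses on something with over 40 N, if the wrist force passes 120 N, or if a joint passes its speed limit or range.

## Working session

There is one attempt and no reset: what is moved stays moved. The work goes in short steps, Python scripts to look and compute and a shell command to move; the robot and the scene stay as the last step left them, time stands still between calls to the robot, and variables do not carry over. Pictures are saved under pics/ and viewed, about 8 in all and at most 12, crops included, and the job is handed in when it is done.

```bash
ls; mkdir -p pics; python3 - <<'E'
from bench import bot
import cv2,numpy as np
o=bot.get_obs();print({k:np.round(v,3) for k,v in o.items()})
for n in("side","top"):
    im=bot.snapshot(n);cv2.imwrite(f"pics/{n}0.png",im[...,::-1]);c=bot.calibration(n)
    R,t=np.array(c["R"]),np.array(c["t"]);print(n,c["mtx"],c["k1"],R.round(3).tolist(),(-R.T@t).round(3))
a=[cv2.imread(f"pics/{n}0.png") for n in("side","top")]
E
cat > h.py <<'E'
from bench import bot
import cv2,numpy as np
from scipy.spatial.transform import Rotation as Ro
def cam(n):
    c=bot.calibration(n);return np.array(c["mtx"]),c["k1"],np.array(c["R"]),np.array(c["t"])
def ray(n,u,v):
    M,k,R,t=cam(n)
    p=cv2.undistortPoints(np.array([[[u,v]]],float),M,np.array([k,0,0,0,0.]))  # radial 1st order
    d=R.T@np.r_[p[0,0],1];return -R.T@t,d/np.linalg.norm(d)
def onz(n,u,v,z):
    o,d=ray(n,u,v);return o+d*(z-o[2])/d[2]
def proj(n,X):
    M,k,R,t=cam(n);return cv2.projectPoints(np.array(X,float).reshape(-1,3),cv2.Rodrigues(R)[0],t,M,np.array([k,0,0,0,0.]))[0][:,0]
def tri(obs):
    A=np.zeros((3,3));b=np.zeros(3);L=[]
    for n,u,v in obs:
        o,d=ray(n,u,v);P=np.eye(3)-np.outer(d,d);A+=P;b+=P@o;L.append((o,P))
    X=np.linalg.solve(A,b);return X,[np.linalg.norm(P@(X-o)) for o,P in L]
E
```

```text
pics
{'time': np.float64(0.0), 'joints': array([-1.228,  0.6  , -0.003,  1.6  ,  0.002,  0.943, -0.08 ]), 'joint_velocities': array([-0.002, -0.001,  0.001, -0.   ,  0.001, -0.002,  0.001]), 'effort': array([-1.0000e-03, -7.7646e+01,  1.5650e+00, -2.5802e+01,  1.2000e-02,
        9.0000e-03,  0.0000e+00]), 'tool_pos': array([0.295, 0.662, 0.23 ]), 'eef_rot': array([-6.540e-01, -3.072e+00,  2.000e-03]), 'force': array([ 1.058, -0.523,  0.603]), 'moment': array([ 0.018, -0.01 , -0.023]), 'gripper_width': np.float64(1.001)}
side [[415.43799462   0.         278.49889415]
 [  0.         415.43799462 210.88940045]
 [  0.           0.           1.        ]] -0.016718665006302005 [[0.898, -0.44, -0.016], [-0.297, -0.577, -0.761], [0.325, 0.688, -0.649]] [ 0.248 -0.64   0.738]
top [[455.47331109   0.         288.03294089]
 [  0.         455.47331109 204.15307964]
 [  0.           0.           1.        ]] -0.13576723836877638 [[0.003, -1.0, 0.024], [-0.998, -0.005, -0.066], [0.066, -0.024, -0.998]] [0.489 0.054 1.288]
```

View pics/side0.png

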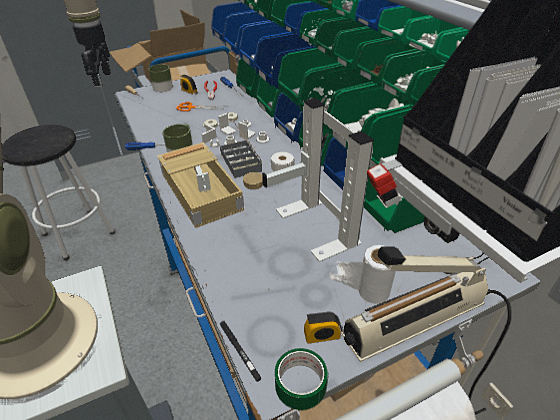

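View pics/top0.png

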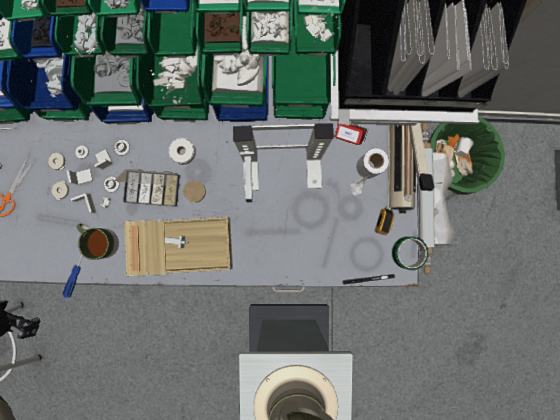

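The side view shows the box at (205,185) with the plate at (203,180). The left upright at (312,155) carries the arm and the right one at (355,190) is bare. In the top view the box is at (125–230, 218–273), the plate at (175,240) and the bare upright at (320,150). I'll enlarge these areas.

```bash
python3 - <<'E'
import cv2,numpy as np
s=cv2.imread("pics/side0.png");t=cv2.imread("pics/top0.png")
def c(i,x,y,w,h,W,H):
    return cv2.resize(i[y:y+h,x:x+w],(W,H),interpolation=cv2.INTER_CUBIC)
A=np.hstack([c(t,120,210,120,75,480,300),c(s,180,150,64,60,320,300)])
B=np.hstack([c(t,235,115,100,75,400,300),c(s,270,90,100,75*1,400,300)])
cv2.imwrite("pics/crop0.png",np.vstack([A,B]))
B=np.hstack([c(s,270,90,110,180,366,600),c(s,150,135,100,100,434,600)])
cv2.imwrite("pics/crop1.png",B)
E
```

```text
(no output)
```

View pics/crop0.png

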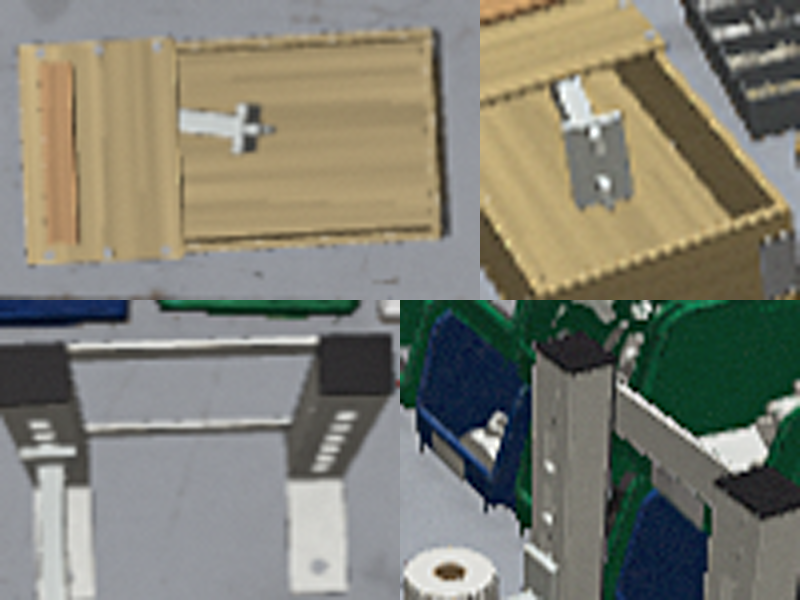

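View pics/crop1.png

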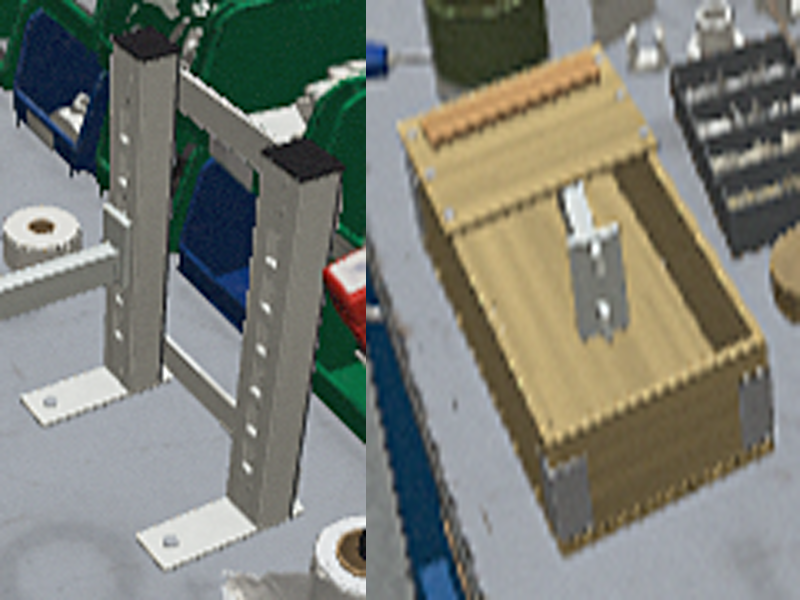

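```bash
python3 - <<'E'
from h import *
T=lambda x,y:("top",120+x/4-.4,210+y/4-.4)
U=lambda x,y:("top",235+x/4-.4,115+(y-300)/4-.4)
S=lambda x,y:("side",150+(x-366)/4.34-.4,135+y/6-.4)
V=lambda x,y:("side",270+x/3.327-.4,90+y/3.333-.4)
p=lambda n,X:print(n,np.round(X,4))
for n,xy,z in [("lidA",(177,40),.072),("lidB",(183,258),.072),("boxNE",(435,30),.066),("boxSE",(440,237),.066),("plateL",(240,104),.064),("plateR",(238,152),.064),("tubeat lid N",(180,109),.045),("tube lid S",(180,133),.045),("lidNW",(20,45),.072),("lidSW",(28,262),.072),("clawtip",(274,129),.05)]: p(n,onz(*T(*xy),z))
for n,a,b in [("plateL tri",T(240,104),S(615,231)),("plateR tri",T(238,152),S(570,243)),("lidB",T(183,258),S(455,234)),("lidA",T(177,40),S(655,150)),("boxSE",T(440,237),S(548,443)),("boxNE",T(435,30),S(765,343))]: p(n,np.r_[tri([a,b])[0],tri([a,b])[1]])
for n,xy,z in [("bareTopL",(318,402),.303),("bareTopR",(393,402),.303),("baseL",(288,479),0.006),("baseR",(344,479),0.006),("footL",(288,592),.006),("footR",(348,592),.006),("armTopL",(0,402),.303),("armTopR",(72,403),.303),("hung plate L",(20,453),.168),("hung plate R",(76,451),.168)]: p(n,onz(*U(*xy),z))
for n,a,b in [("bareTopL",U(318,402),V(262,165)),("bareTopR",U(393,402),V(300,183)),("armTopR",U(72,403),V(152,62)),("hung plate R",U(76,451),V(128,218))]: p(n,np.r_[tri([a,b])[0],tri([a,b])[1]])
for n,xy,z in [("foottipL",(137,540),.006),("foottipR",(166,571),.006),("base R",(258,524),0.),("baseL",(228,497),.006)]:p(n,onz(*V(*xy),z))
o=bot.get_obs();R=Ro.from_rotvec(o["eef_rot"]).as_matrix();print(R.round(3))
E
```

```text
lidA [0.5259 0.3582 0.072 ]
lidB [0.3803 0.3521 0.072 ]
boxNE [0.5338 0.1851 0.066 ]
boxSE [0.3955 0.1806 0.066 ]
plateL [0.4833 0.3165 0.064 ]
plateR [0.4511 0.3174 0.064 ]
tubeat lid N [0.4795 0.362  0.045 ]
tube lid S [0.4631 0.3618 0.045 ]
lidNW [0.5217 0.4659 0.072 ]
lidSW [0.3761 0.4579 0.072 ]
clawtip [0.4665 0.2959 0.05  ]
plateL tri [0.4816 0.3179 0.0599 0.0017 0.0017]
plateR tri [0.4504 0.3178 0.0633 0.0007 0.0007]
lidB [0.3821 0.3523 0.0689 0.0021 0.0021]
lidA [0.5246 0.3597 0.0677 0.0014 0.0014]
boxSE [0.3945 0.1809 0.0654 0.001  0.001 ]
boxNE [0.5328 0.1855 0.0662 0.001  0.001 ]
bareTopL [ 0.6952 -0.0262  0.303 ]
bareTopR [ 0.6957 -0.0676  0.303 ]
baseL [ 0.7015 -0.0288  0.006 ]
baseR [ 0.7019 -0.0688  0.006 ]
footL [ 0.6206 -0.0288  0.006 ]
footR [ 0.6209 -0.0714  0.006 ]
armTopL [0.6939 0.1483 0.303 ]
armTopR [0.6936 0.1088 0.303 ]
hung plate L [0.6899 0.1483 0.168 ]
hung plate R [0.6913 0.1135 0.168 ]
bareTopL [ 0.699  -0.0279  0.2915  0.0015  0.0015]
bareTopR [ 0.6976 -0.0687  0.301   0.0017  0.0017]
armTopR [0.6965 0.1077 0.3013 0.0029 0.0029]
hung plate R [0.6893 0.1135 0.1752 0.0007 0.0007]
foottipL [ 0.6173 -0.0376  0.006 ]
foottipR [ 0.6207 -0.0736  0.006 ]
base R [ 0.7086 -0.0593  0.    ]
baseL [ 0.7004 -0.0298  0.006 ]
[[-0.913  0.408 -0.   ]
 [ 0.408  0.913 -0.001]
 [-0.    -0.001 -1.   ]]
```

The points agree with the given sizes: 32–34 mm plate, 40 mm upright, 180 mm spacing, and triangulated heights of about 62 and 301 mm. I'll set out and turn towards the plate.

```bash
cat >> h.py <<'E'
def go(P,yaw,cur=None):
    """shift/turn units from the present pose to TCP P, tool y at world angle yaw (deg, mod 180), tool down"""
    o=bot.get_obs();R=Ro.from_rotvec(o["eef_rot"]).as_matrix()
    best=None
    for y in(yaw,yaw+180):
        a=np.deg2rad(y);Y=np.array([np.cos(a),np.sin(a),0]);Z=np.array([0,0,-1.]);G=np.c_[np.cross(Y,Z),Y,Z]
        w=Ro.from_matrix(R.T@G).as_rotvec()
        if best is None or np.linalg.norm(w)<np.linalg.norm(best):best=w
    print("shift",(R.T@(np.array(P)-o["tool_pos"])*10).round(3),"turn",(best/2/np.pi).round(4),"t",round(float(o["time"]),2),"F",np.round(o["force"],1),"w",round(float(o["gripper_width"]),3),"J",np.round(o["joints"],2))
E
python3 -m inch '[[[-1,-0.8,0],[0,0,0.1]],[[-1,-0.8,0],[0,0,0.1]],[[-1,-0.8,0],[0,0,0.1]],[[-1,-0.8,0],[0,0,0.1]],[[-1,-0.8,0],[0,0,0.1]],[[-1,-0.8,0],[0,0,0.1]]]' 0.3 60
python3 -c "
from h import *
go([.467,.317,.15],-3)"
```

```text
time: 0.6
tool_pos: [0.3546, 0.5474, 0.2312]
eef_rot: [1.581, 2.714, -0.001]
force: [-0.5, 0.7, 0.1]
gripper_width: 0.696
shift [-2.558 -0.159  0.813] turn [-0.      0.0001  0.0904] t 0.6 F [-0.5  0.7  0.1] w 0.696 J [-1.2   0.51  0.17  1.78 -0.11  0.85 -0.46]
```

```bash

python3 -m inch '[[[-1,-0.08,0],[0,0,0.09]],[[-1,-0.08,0],[0,0,0.09]],[[-1,-0.08,0],[0,0,0.09]],[[-1,-0.08,0],[0,0,0.09]],[[-1,-0.08,0],[0,0,0.09]],[[-1,-0.08,0],[0,0,0.09]]]'
python3 -c "
from h import *
go([.467,.317,.12],-3)"
```

```text
time: 1.1
tool_pos: [0.3968, 0.4579, 0.231]
eef_rot: [2.267, 2.175, -0.001]
force: [0.0, -0.2, -0.5]
gripper_width: 0.697
shift [-1.378  0.759  1.111] turn [-0.      0.0001  0.0018] t 1.1 F [ 0.  -0.2 -0.5] w 0.697 J [-1.18  0.47  0.33  1.9  -0.21  0.81 -0.78]
```

```bash

python3 -m inch '[[[-0.7,0.38,0.3],[0,0,0]],[[-0.7,0.38,0.3],[0,0,0]],[[-0.7,0.38,0.3],[0,0,0]]]'
python3 -m inch '[[[-0.68,0.38,0.6],[0,0,0]],[[-0.68,0.38,0.6],[0,0,0]],[[-0.68,0.38,0.6],[0,0,0]],[[-0.68,0.38,0.6],[0,0,0]]]'
python3 - <<'E'
from h import *
go([.467,.317,.025],-3)
s=bot.snapshot("side")[...,::-1];t=bot.snapshot("top")[...,::-1]
c=lambda i,x,y,w,h,W,H:cv2.resize(i[y:y+h,x:x+w],(W,H),interpolation=cv2.INTER_CUBIC)
cv2.imwrite("pics/a.png",np.hstack([c(s,150,100,100,120,400,480),c(t,120,190,120,145,400,480)]))
E
```

```text
time: 1.35
tool_pos: [0.4342, 0.3789, 0.1993]
eef_rot: [2.266, 2.171, -0.007]
force: [-0.8, -1.2, 0.0]
gripper_width: 0.701
time: 1.68
tool_pos: [0.4676, 0.3128, 0.139]
eef_rot: [2.267, 2.174, -0.007]
force: [-0.1, -0.6, 0.2]
gripper_width: 0.7
shift [ 0.047 -0.005  1.14 ] turn [-0.0004  0.0006  0.0017] t 1.68 F [-0.1 -0.6  0.2] w 0.7 J [-0.87  0.55  0.27  2.07 -0.25  0.56 -0.47]
```

View pics/a.png

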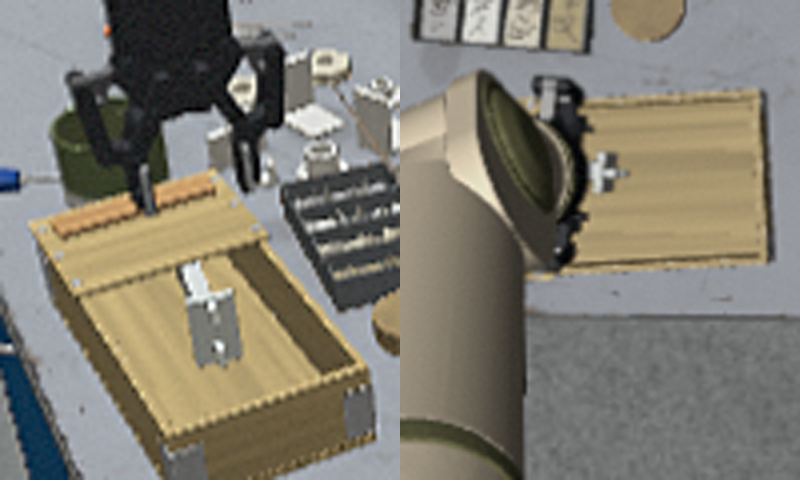

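The fingers stand over the box with the plate clear at (215,320). I'll check that the TCP projects onto the fingertips I can see.

```bash
python3 - <<'E'
from h import *
P=bot.get_obs()["tool_pos"]
for n in("side","top"): print(n,proj(n,[P,P+[.03,0,.008],P-[.03,0,-.008],[.467,.317,.064]]).round(1).tolist())
E
```

```text
side [[198.8, 150.0], [209.0, 144.7], [187.5, 150.3], [202.5, 173.4]]
top [[172.9, 242.1], [172.3, 230.2], [172.0, 254.2], [179.3, 241.7]]
```

```bash

python3 -m inch '[[[0.04,0,0.4],[0,0,0]],[[0.04,0,0.8],[0,0,0]],[[0.04,0,0.9],[0,0,0]]]'
python3 -m inch '[[[0,0,0.12],[0,0,0]],[[0,0,0.24],[0,0,0]],[[0,0,0.24],[0,0,0]]]'
python3 -m inch '[[[0,0,0],[0,0,0]],[[0,0,0],[0,0,0]],[[0,0,0],[0,0,0]],[[0,0,0],[0,0,0]],[[0,0,0],[0,0,0]],[[0,0,0],[0,0,0]]]' 1 80
python3 -c "
from h import *
go([.467,.317,.025],-3)"
```

```text
time: 2.03
tool_pos: [0.4651, 0.3221, 0.0479]
eef_rot: [-2.261, -2.179, 0.005]
force: [-1.1, -0.2, -0.3]
gripper_width: 0.702
time: 2.28
tool_pos: [0.4671, 0.3209, 0.0265]
eef_rot: [-2.267, -2.175, 0.001]
force: [0.2, -0.5, -0.1]
gripper_width: 0.702
time: 2.78
tool_pos: [0.4678, 0.3208, 0.0288]
eef_rot: [-2.268, -2.174, -0.003]
force: [-1.2, -1.2, 7.4]
gripper_width: 0.379
shift [-0.039 -0.006  0.038] turn [ 0.0002 -0.0002  0.0016] t 2.78 F [-1.2 -1.2  7.4] w 0.379 J [-0.81  0.72  0.16  2.11 -0.33  0.33 -0.42]
```

```bash

python3 -m inch '[[[-0.12,0,0],[0,0,0]],[[-0.24,0,0],[0,0,0]],[[-0.36,0,0],[0,0,0]],[[-0.48,0,0],[0,0,0]],[[-0.6,0,0],[0,0,0]],[[-0.72,0,0],[0,0,0]],[[-0.84,0,0],[0,0,0]],[[-0.95,0,0],[0,0,0]]]' - 110
python3 -m inch '[[[0,0,0],[0,0,0]],[[0,0,0],[0,0,0]]]'
python3 - <<'E'
from h import *
go([.467,.222,.025],-3)
s=bot.snapshot("side")[...,::-1];t=bot.snapshot("top")[...,::-1]
c=lambda i,x,y,w,h,W,H:cv2.resize(i[y:y+h,x:x+w],(W,H),interpolation=cv2.INTER_CUBIC)
cv2.imwrite("pics/b.png",np.hstack([c(s,150,120,100,120,400,480),c(t,120,190,120,145,400,480)]))
E
```

```text
time: 3.45
tool_pos: [0.4649, 0.2269, 0.0289]
eef_rot: [2.267, 2.174, 0.008]
force: [0.6, 4.8, 6.1]
gripper_width: 0.373
time: 3.62
tool_pos: [0.4647, 0.2242, 0.0289]
eef_rot: [2.27, 2.17, 0.003]
force: [0.1, -5.4, 10.7]
gripper_width: 0.374
shift [-0.021  0.024  0.039] turn [ 0.0004 -0.0001  0.0012] t 3.62 F [ 0.1 -5.4 10.7] w 0.374 J [-0.64  0.69  0.11  2.23 -0.29  0.24 -0.31]
```

View pics/b.png

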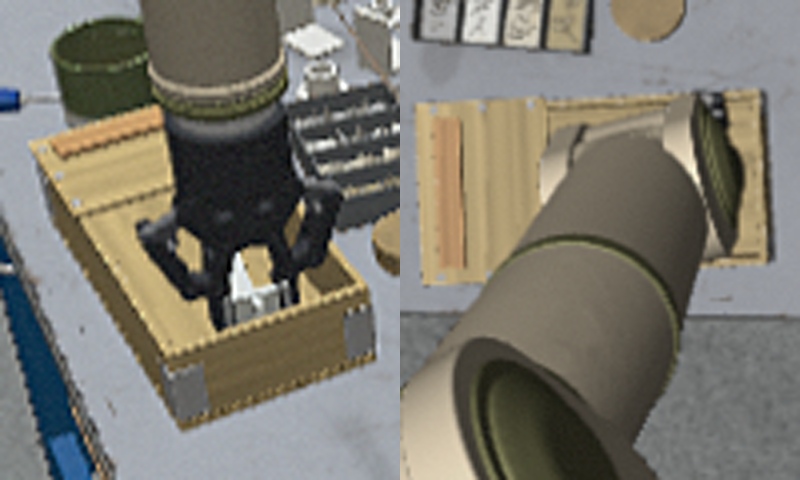

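The plate at (258,295) is between the fingers near the open end wall, and the tube shows behind it, clear of the lid. I'll lift.

```bash

python3 -m inch '[[[0,0,-0.1],[0,0,0]],[[0,0,-0.25],[0,0,0]],[[0,0,-0.45],[0,0,0]],[[0,0,-0.7],[0,0,0]],[[0,0,-1],[0,0,0]],[[0,0,-1],[0,0,0]]]' - 120
python3 -m inch '[[[0,0,-0.3],[0,0,0]],[[0,0,-0.4],[0,0,0]],[[0,0,-0.4],[0,0,0]]]'
python3 - <<'E'
from h import *
go([.46,-.10,.17],-3)
s=bot.snapshot("side")[...,::-1]
c=lambda i,x,y,w,h,W,H:cv2.resize(i[y:y+h,x:x+w],(W,H),interpolation=cv2.INTER_CUBIC)
cv2.imwrite("pics/c.png",c(s,140,90,140,140,560,560))
E
```

```text
time: 4.22
tool_pos: [0.465, 0.2265, 0.1324]
eef_rot: [2.268, 2.172, 0.01]
force: [0.5, 0.6, -5.0]
gripper_width: 0.366
time: 4.47
tool_pos: [0.4643, 0.2263, 0.1695]
eef_rot: [2.267, 2.173, 0.007]
force: [0.0, 1.3, -4.2]
gripper_width: 0.373
shift [-3.262  0.095 -0.014] turn [ 0.0006 -0.0004  0.0016] t 4.47 F [ 0.   1.3 -4.2] w 0.373 J [-0.75  0.45  0.26  2.15 -0.21  0.56 -0.38]
```

View pics/c.png

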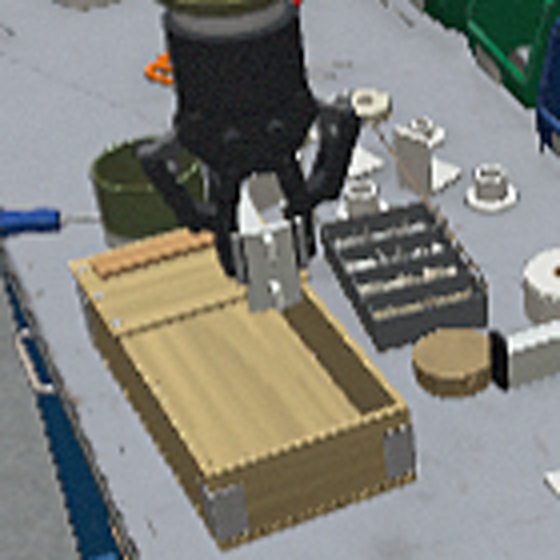

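The arm hangs level in the fingers, with the plate at (270,265). I'll carry it over the end wall to the clear bench.

```bash

python3 -m inch '[[[-0.3,0,0],[0,0,0]],[[-0.6,0.03,0],[0,0,0]],[[-0.95,0.03,0],[0,0,0]],[[-1,0.03,0],[0,0,0]]]'
python3 -m inch '[[[-0.35,0.03,0],[0,0,0]],[[-0.7,0.03,0],[0,0,0]],[[-1,0.03,0],[0,0,0]]]'
python3 -m inch '[[[-0.35,0.03,0],[0,0,0]],[[-0.7,0.03,0],[0,0,0]],[[-0.9,0.03,0],[0,0,0]],[[-1,0.03,0],[0,0,0]],[[-1,0.03,0],[0,0,0]]]'
python3 - <<'E'
from h import *
go([.46,-.08,.023],-3)
s=bot.snapshot("side")[...,::-1];t=bot.snapshot("top")[...,::-1]
c=lambda i,x,y,w,h,W,H:cv2.resize(i[y:y+h,x:x+w],(W,H),interpolation=cv2.INTER_CUBIC)
cv2.imwrite("pics/d.png",np.hstack([c(s,170,120,150,180,400,480),c(t,200,170,150,180,400,480)]))
E
```

```text
time: 4.85
tool_pos: [0.4604, 0.1196, 0.166]
eef_rot: [2.274, 2.167, -0.007]
force: [-1.3, -0.9, -4.2]
gripper_width: 0.369
time: 5.1
tool_pos: [0.4599, 0.0237, 0.166]
eef_rot: [-2.268, -2.173, 0.003]
force: [0.3, -0.8, -3.1]
gripper_width: 0.374
time: 5.52
tool_pos: [0.4588, -0.0768, 0.1663]
eef_rot: [-2.272, -2.169, 0.002]
force: [0.3, -1.0, -3.3]
gripper_width: 0.371
shift [-0.031  0.016  1.433] turn [-0.0002  0.0001  0.0009] t 5.52 F [ 0.3 -1.  -3.3] w 0.371 J [-0.12  0.4   0.22  2.25 -0.18  0.5   0.19]
```

View pics/d.png

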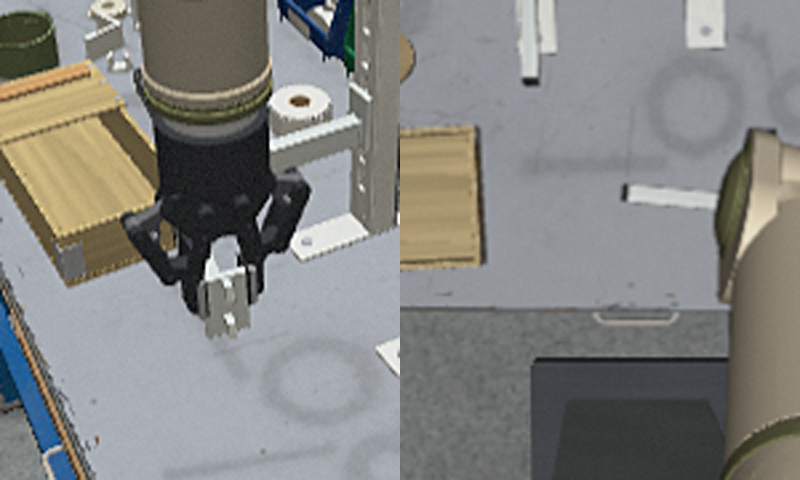

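The arm is held level over the clear bench. The tube and end cap show in the top view at (625–715,195). I'll lower it.

```bash

python3 -m inch '[[[0,0,0.3],[0,0,0]],[[0,0,0.6],[0,0,0]],[[0,0,0.9],[0,0,0]],[[0,0,1],[0,0,0]],[[0,0,1],[0,0,0]]]'
python3 -m inch '[[[0,0,0.12],[0,0,0]],[[0,0,0.24],[0,0,0]],[[0,0,0.34],[0,0,0]],[[0,0,0.38],[0,0,0]],[[0,0,0.38],[0,0,0]]]'
python3 -m inch '[[[0,0,0.02],[0,0,0]],[[0,0,0.04],[0,0,0]],[[0,0,0.04],[0,0,0]]]'
```

```text
time: 6.03
tool_pos: [0.4584, -0.0725, 0.0646]
eef_rot: [-2.263, -2.174, 0.004]
force: [-0.3, -0.4, -4.0]
gripper_width: 0.371
time: 6.45
tool_pos: [0.4595, -0.0739, 0.0289]
eef_rot: [-2.267, -2.174, 0.0]
force: [-1.0, -0.6, -4.0]
gripper_width: 0.371
time: 6.7
tool_pos: [0.4597, -0.0745, 0.0255]
eef_rot: [2.268, 2.173, 0.001]
force: [0.1, 0.7, -3.5]
gripper_width: 0.375
```

```bash

python3 -m inch '[[[0,0,0.02],[0,0,0]],[[0,0,0.03],[0,0,0]],[[0,0,0.03],[0,0,0]]]'
python3 -m inch '[[[0,0,0.01],[0,0,0]],[[0,0,0.02],[0,0,0]],[[0,0,0.02],[0,0,0]]]'
```

```text
time: 6.95
tool_pos: [0.4597, -0.0747, 0.0229]
eef_rot: [2.268, 2.173, 0.001]
force: [-1.7, -0.6, 6.6]
gripper_width: 0.37
time: 7.2
tool_pos: [0.4598, -0.0747, 0.0227]
eef_rot: [2.268, 2.172, 0.003]
force: [-4.2, 1.1, 41.5]
gripper_width: 0.37
```

```bash

python3 -m inch '[[[0,0,-0.02],[0,0,0]],[[0,0,-0.02],[0,0,0]],[[0,0,-0.02],[0,0,0]]]'
python3 -m inch '[[[0,0,0],[0,0,0]],[[0,0,0],[0,0,0]],[[0,0,0],[0,0,0]],[[0,0,0],[0,0,0]]]' 0.2
python3 -m inch '[[[0,0,-0.1],[0,0,0]],[[0,0,-0.3],[0,0,0]],[[0,0,-0.6],[0,0,0]],[[0,0,-1],[0,0,0]],[[0,0,-1],[0,0,0]]]'
python3 -m inch '[[[0.4,0,0],[0,0,0]],[[0.8,0,-0.2],[0,0,0]],[[1,0,-0.5],[0,0,0]],[[1,0,-0.5],[0,0,0]]]'
python3 - <<'E'
from h import *
go([.46,-.005,.01],-3)
s=bot.snapshot("side")[...,::-1];t=bot.snapshot("top")[...,::-1]
cv2.imwrite("pics/e_s.png",s);cv2.imwrite("pics/e_t.png",t)
c=lambda i,x,y,w,h,W,H:cv2.resize(i[y:y+h,x:x+w],(W,H),interpolation=cv2.INTER_CUBIC)
cv2.imwrite("pics/e.png",np.hstack([c(s,200,170,100,120,400,480),c(t,260,210,100,120,400,480)]))
E
```

```text
time: 7.45
tool_pos: [0.4599, -0.0747, 0.0229]
eef_rot: [2.268, 2.172, 0.001]
force: [-1.6, -0.5, 15.3]
gripper_width: 0.371
time: 7.78
tool_pos: [0.4595, -0.0745, 0.0221]
eef_rot: [-2.268, -2.173, 0.0]
force: [-0.2, 0.9, -0.1]
gripper_width: 0.802
time: 8.2
tool_pos: [0.4612, -0.075, 0.1279]
eef_rot: [2.266, 2.169, 0.008]
force: [1.4, 0.3, -0.8]
gripper_width: 0.8
time: 8.53
tool_pos: [0.4654, 0.0308, 0.1762]
eef_rot: [2.26, 2.18, 0.009]
force: [1.2, 0.1, -0.3]
gripper_width: 0.801
shift [-0.365 -0.049  1.66 ] turn [ 0.0007 -0.0005  0.0026] t 8.53 F [ 1.2  0.1 -0.3] w 0.801 J [-0.4   0.39  0.28  2.25 -0.22  0.52  0.02]
```

View pics/e.png

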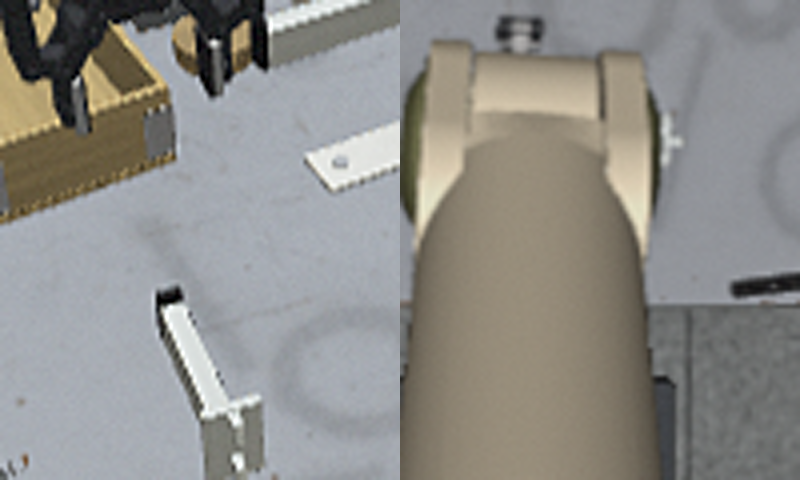

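The arm stands upright on the bench: cap at (170,295), plate top edge at (205–260, 405) in the side crop. I'll locate it.

```bash
python3 - <<'E'
from h import *
f=lambda x,y:(200+x/4-.4,170+y/4-.4)
for n,p,z in [("pL",(205,413),.058),("pR",(260,398),.058),("tubeCapL",(164,311),.039),("tubeCapR",(188,304),.039),("tubePlL",(203,413),.039),("tubePlR",(229,400),.039),("capTopL",(158,292),.043),("capTopR",(181,287),.043)]: print(n,onz("side",*f(*p),z).round(4))
# top view plate: claws right at crop (660..682,140)
g=lambda x,y:(260+x/4-.4,210+y/4-.4)
print("top plate edges",onz("top",*g(667,112),.058).round(4),onz("top",*g(667,165),.058).round(4))
E
```

```text
pL [ 0.4454 -0.0771  0.058 ]
pR [ 0.4762 -0.0807  0.058 ]
tubeCapL [0.4605 0.0222 0.039 ]
tubeCapR [0.4753 0.0211 0.039 ]
tubePlL [ 0.4499 -0.0608  0.039 ]
tubePlR [ 0.4666 -0.0586  0.039 ]
capTopL [0.462  0.0347 0.043 ]
capTopR [0.4758 0.0323 0.043 ]
top plate edges [ 0.4796 -0.3562  0.058 ] [ 0.4432 -0.3559  0.058 ]
```

```bash
python3 - <<'E'
from h import *
g=lambda x,y:(260+(x-400)/4-.4,210+y/4-.4)
print(onz("top",*g(668,112),.058).round(4),onz("top",*g(668,165),.058).round(4),"claw tip",onz("top",*g(682,140),.05).round(4))
go([.469,-.0085,.06],-6.7)
E
```

```text
[ 0.4798 -0.0798  0.058 ] [ 0.444  -0.0798  0.058 ] claw tip [ 0.4607 -0.0902  0.05  ]
shift [-0.351  0.059  1.136] turn [ 0.0004 -0.0002  0.0123] t 8.63 F [-0.9 -0.5 -1.5] w 0.797 J [-0.39  0.39  0.28  2.25 -0.22  0.52  0.02]
```

```bash

python3 -m inch '[[[-0.35,0.06,0.3],[0,0,0.012]],[[-0.35,0.06,0.6],[0,0,0.012]],[[-0.35,0.06,0.9],[0,0,0.012]],[[-0.35,0.06,1],[0,0,0.012]],[[-0.35,0.06,1],[0,0,0.012]]]' 0.3
python3 -c "
from h import *
go([.469,-.0085,.008],-6.7)"
```

```text
time: 9.05
tool_pos: [0.4661, -0.0118, 0.0696]
eef_rot: [-2.35, -2.081, 0.008]
force: [-0.9, -0.2, -0.1]
gripper_width: 0.698
shift [0.037 0.028 0.615] turn [-0.0009  0.0002 -0.0007] t 9.05 F [-0.9 -0.2 -0.1] w 0.698 J [-0.21  0.59  0.16  2.32 -0.34  0.26  0.13]
```

```bash

python3 -m inch '[[[0.02,0.02,0.2],[0,0,0]],[[0.02,0.02,0.4],[0,0,0]],[[0.02,0.02,0.55],[0,0,0]],[[0.02,0.02,0.6],[0,0,0]],[[0.02,0.02,0.6],[0,0,0]]]'
python3 -m inch '[[[0,0,0],[0,0,0]],[[0,0,0],[0,0,0]],[[0,0,0],[0,0,0]],[[0,0,0],[0,0,0]],[[0,0,0],[0,0,0]],[[0,0,0],[0,0,0]],[[0,0,0],[0,0,0]]]' 1 100
python3 -c "
from h import *
go([.469,-.0085,.008],-6.7)"
```

```text
time: 9.47
tool_pos: [0.4699, -0.009, 0.0118]
eef_rot: [-2.349, -2.084, 0.002]
force: [0.5, -0.5, -0.4]
gripper_width: 0.696
time: 10.05
tool_pos: [0.4701, -0.008, 0.0135]
eef_rot: [-2.349, -2.086, -0.001]
force: [-2.0, 0.2, 13.0]
gripper_width: 0.144
shift [-0.007 -0.011  0.055] turn [ 0.0001 -0.0001 -0.0002] t 10.05 F [-2.   0.2 13. ] w 0.144 J [-0.15  0.7   0.07  2.33 -0.38  0.12  0.16]
```

```bash

python3 -m inch '[[[0,0,-0.1],[0,0,0]],[[0,0,-0.3],[0,0,0]],[[0,0,-0.6],[0,0,0]],[[0,0,-0.9],[0,0,0]],[[0,0,-1],[0,0,0]],[[0,0,-1],[0,0,0]]]' - 120
python3 -m inch '[[[-0.2,0.1,-0.25],[0,0,-0.02]],[[-0.3,0.3,-0.25],[0,0,-0.13]],[[-0.3,0.4,-0.25],[0,0,-0.13]],[[-0.3,0.4,-0.25],[0,0,-0.13]],[[-0.3,0.4,-0.25],[0,0,-0.13]],[[-0.3,0.4,-0.25],[0,0,-0.13]],[[-0.3,0.4,-0.25],[0,0,-0.13]],[[-0.3,0.4,-0.25],[0,0,-0.13]]]'
python3 -c "
from h import *
go([.53,-.05,.1375],90)"
```

```text
time: 10.55
tool_pos: [0.4717, -0.0079, 0.1152]
eef_rot: [2.346, 2.085, 0.006]
force: [0.4, 0.6, -4.2]
gripper_width: 0.142
time: 11.22
tool_pos: [0.506, -0.0427, 0.1366]
eef_rot: [-1.322, -2.848, 0.0]
force: [0.2, -0.3, -4.1]
gripper_width: 0.137
shift [-0.211  0.136 -0.01 ] turn [-0.     -0.0002 -0.1383] t 11.22 F [ 0.2 -0.3 -4.1] w 0.137 J [-0.05  0.49  0.03  2.18 -0.03  0.48  0.71]
```

```bash

python3 -m inch '[[[-0.1,0.06,0],[0,0,-0.138]],[[-0.21,0.13,0],[0,0,-0.138]],[[-0.21,0.13,0],[0,0,-0.138]],[[-0.21,0.13,0],[0,0,-0.138]],[[-0.21,0.13,0],[0,0,-0.138]],[[-0.21,0.13,0],[0,0,-0.138]],[[-0.21,0.13,0],[0,0,-0.138]],[[-0.21,0.13,0],[0,0,-0.138]]]'
python3 - <<'E'
from h import *
go([.53,-.05,.1375],90)
s=bot.snapshot("side")[...,::-1];t=bot.snapshot("top")[...,::-1]
cv2.imwrite("pics/f_s.png",s);cv2.imwrite("pics/f_t.png",t)
c=lambda i,x,y,w,h,W,H:cv2.resize(i[y:y+h,x:x+w],(W,H),interpolation=cv2.INTER_CUBIC)
cv2.imwrite("pics/f.png",np.hstack([c(s,265,110,100,150,400,600),c(t,280,110,67,100,400,600)]))
E
```

```text
time: 11.88
tool_pos: [0.5295, -0.0504, 0.1366]
eef_rot: [-0.004, -3.14, -0.001]
force: [-0.2, 0.0, -3.3]
gripper_width: 0.143
shift [-0.005  0.004 -0.009] turn [ 0.0001 -0.0002 -0.0004] t 11.88 F [-0.2  0.  -3.3] w 0.143 J [ 0.15  0.51 -0.22  2.12  0.21  0.53  1.34]
```

View pics/f.png

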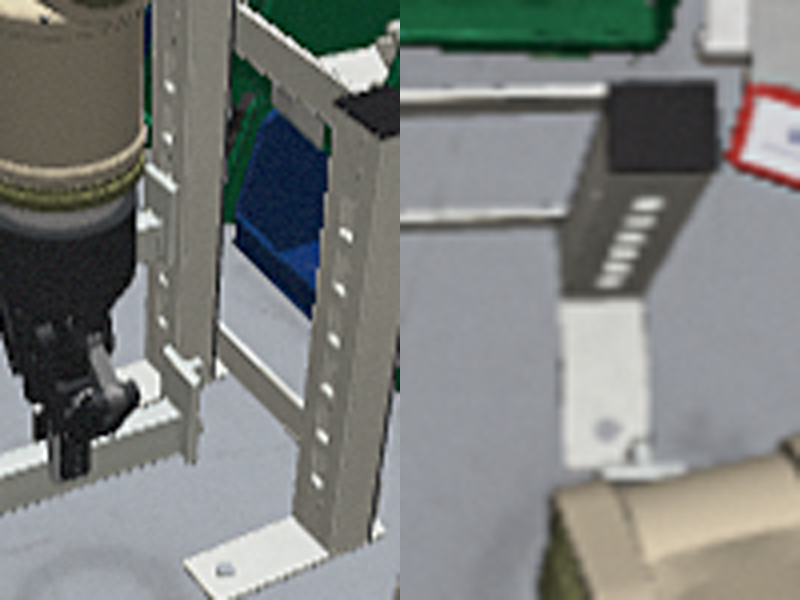

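The plate and claws point squarely at the bare upright: plate top edge at (607–687,470) in the top half, slots at (316–346, 235–482) in the side half. I'll measure the offsets.

```bash
python3 - <<'E'
from h import *
S=lambda x,y:("side",265+x/4-.4,110+y/4-.4)
T=lambda x,y:("top",280+(x-400)/5.97-.4,110+y/6-.4)
zt=.181
for n,p,z in [("plateL",(607,470),zt),("plateR",(687,470),zt),("claw",(641,448),zt-.005),("topL",(609,172),.303),("topR",(717,172),.303),("botL",(560,297),.003),("botR",(643,298),.003),("footTipL",(563,468),.006),("footTipR",(648,468),.006)]: print("T",n,onz(*T(*p),z).round(4))
for n,p,z in [("plateL",(165,349),zt),("plateR",(199,383),zt)]: print("S",n,onz(*S(*p),z).round(4))
print("tri L",tri([S(165,349),T(607,470)]),"R",tri([S(199,383),T(687,470)]))
def onx(n,u,v,x):
    o,d=ray(n,u,v);return (o+d*(x-o[0])/d[0]).round(4)
for p in [(346,235),(340,288),(334,340),(328,388),(322,437),(316,482)]: print("S slot",onx(*S(*p),.699))
for p in [(650,203),(640,223),(633,242),(623,262),(607,282)]: print("T slot",onx(*T(*p),.699))
s=cv2.imread("pics/f_s.png");t=cv2.imread("pics/f_t.png")
c=lambda i,x,y,w,h,W,H:cv2.resize(i[y:y+h,x:x+w],(W,H),interpolation=cv2.INTER_CUBIC)
cv2.imwrite("pics/f2.png",np.hstack([c(s,295,180,40,60,400,600),c(t,305,140,30,60,300,600)]))
E
```

```text
T plateL [ 0.6019 -0.0363  0.181 ]
T plateR [ 0.6021 -0.0693  0.181 ]
T claw [ 0.6116 -0.0508  0.176 ]
T topL [ 0.6993 -0.0273  0.303 ]
T topR [ 0.6998 -0.0673  0.303 ]
T botL [ 0.7027 -0.0284  0.003 ]
T botR [ 0.7026 -0.0683  0.003 ]
T footTipL [ 0.6206 -0.0297  0.006 ]
T footTipR [ 0.6209 -0.0701  0.006 ]
S plateL [ 0.5996 -0.0354  0.181 ]
S plateR [ 0.6016 -0.0686  0.181 ]
tri L (array([ 0.60078473, -0.03581535,  0.18103157]), [np.float64(0.001230058379877699), np.float64(0.0012300583798778048)]) R (array([ 0.60172548, -0.06905491,  0.18136753]), [np.float64(0.0004010853773992501), np.float64(0.00040108537739921396)])
S slot [ 0.699  -0.0508  0.2328]
S slot [ 0.699  -0.0509  0.198 ]
S slot [ 0.699  -0.051   0.1622]
S slot [ 0.699  -0.0507  0.1271]
S slot [ 0.699  -0.0504  0.0895]
S slot [ 0.699  -0.0498  0.0528]
T slot [ 0.699  -0.0478  0.2482]
T slot [ 0.699  -0.0477  0.2076]
T slot [ 0.699  -0.0486  0.1662]
T slot [ 0.699  -0.0485  0.1191]
T slot [ 0.699  -0.0457  0.0677]
```

View pics/f2.png

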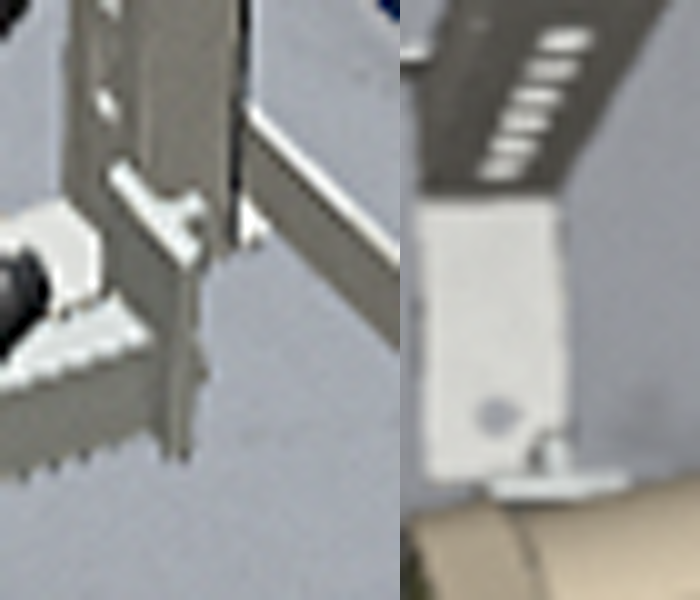

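The arm's underside is about 13 mm above the seat height and its plate is square to the face. It needs about +4 mm in y, with roughly 95 mm to go in x. I'll approach to just before the claws enter.

```bash

python3 -m inch '[[[-0.2,0.02,0],[0,0,0]],[[-0.4,0.04,0],[0,0,0]],[[-0.6,0.04,0.01],[0,0,0]],[[-0.72,0.04,0.01],[0,0,0]],[[-0.75,0.04,0.01],[0,0,0]],[[-0.75,0.04,0.01],[0,0,0]]]'
python3 - <<'E'
from h import *
o=bot.get_obs()
go([.6245,-.046,.1365],90)
s=bot.snapshot("side");t=bot.snapshot("top")
cv2.imwrite("pics/g_s.png",s[...,::-1]);cv2.imwrite("pics/g_t.png",t[...,::-1])
# plate top edge: bright pixels near expected location, in both views
P=o["tool_pos"]+[.0715,0,.045]
L,Rr=P+[0,.017,0],P-[0,.017,0]
for n,im in(("top",t),("side",s)):
    print(n,proj(n,[L,Rr,P+[.0285,0,0]]).round(1).tolist())
    u,v=proj(n,[P])[0].astype(int)
    g=im[v-7:v+8,u-12:u+13].mean(2).astype(int)
    print(u-12,v-7);print("\n".join(" ".join(f"{x:3d}" for x in r) for r in g))
E
```

```text
time: 12.48
tool_pos: [0.6053, -0.0465, 0.1357]
eef_rot: [-0.012, -3.141, -0.0]
force: [-0.4, -0.1, -4.4]
gripper_width: 0.141
shift [-0.192  0.006 -0.008] turn [ 0.     -0.0001 -0.0013] t 12.48 F [-0.4 -0.1 -4.4] w 0.141 J [ 0.13  0.58 -0.22  1.95  0.2   0.63  1.35]
top [[311.4, 157.7], [325.2, 157.8], [318.3, 146.3]]
306 150
128 130 134 138 142 147 150 131 106 105 124 135 135 138 143 144 146 148 150 153 154 158 159 161 163
144 146 148 151 152 154 158 165 141 124 139 145 147 147 151 153 157 158 160 163 162 166 167 170 170
157 158 158 159 161 161 163 167 139 116 139 156 157 160 162 163 165 167 167 169 171 172 175 174 175
165 164 164 164 164 163 164 164 151 118 133 164 167 169 170 170 170 174 174 176 176 177 178 181 180
167 167 164 164 164 164 164 166 166 130 127 166 173 174 175 177 177 176 180 181 181 182 183 184 185
158 168 164 163 164 165 164 164 163 148 140 166 181 180 180 182 182 183 183 185 186 187 187 188 189
136 168 166 163 161 163 164 164 164 167 147 159 181 186 187 185 187 188 188 189 189 190 191 191 191
121 163 168 164 164 164 164 164 164 164 148 153 181 189 190 190 189 190
[... 1590 characters left out ...]

174 171 167 169 169 169 175 120  90  90 132 206 233 218 220 241 225 138  97  99 126 113 119 108 103
176 171 171 172 174 173 176 110  95  95  92 128 204 230 227 195 145 103 105  99 118 108 120 112 107
148 181 181 136 158 177 179 110  96 100  97  90 130 206 232 209 138 102 109  98 119 109 118 105 103
123 124 119  71 101 183 180 105  97 102 102  95  90 131 206 237 214 144 111 102 164 159 106 108 103
120  71  61  62  55 148 188  95  97 102 104  99  99  90 121 211 246 141 102  99 188 236 158  99 104
140 120  85  62  49  75 169  92  97 103 102 101  98  96  80 138 179 113  97  99 139 222 197  94 103
126 115  66  41  41  29 158  96  98 103 100 102  99 101  94 107 112 102 100 108  95 141 175  95 103
```

The side view puts the plate edge within about 1 px of where it was predicted. Allowing for the sheet's thickness, slot and arm agree at y ≈ -0.048. I'll insert in small steps, watching the force.

```bash

python3 -m inch '[[[-0.04,0,0],[0,0,0]],[[-0.07,0,0],[0,0,0]],[[-0.07,0,0],[0,0,0]]]'
python3 -m inch '[[[-0.03,0,0],[0,0,0]],[[-0.06,0,0],[0,0,0]],[[-0.06,0,0],[0,0,0]]]'
python3 -m inch '[[[-0.03,0,0],[0,0,0]],[[-0.03,0,0],[0,0,0]],[[-0.03,0,0],[0,0,0]]]'
```

```text
time: 12.83
tool_pos: [0.6126, -0.0468, 0.1365]
eef_rot: [0.009, 3.141, 0.0]
force: [-0.4, -0.5, -3.6]
gripper_width: 0.138
time: 13.08
tool_pos: [0.6189, -0.0468, 0.1364]
eef_rot: [0.008, 3.141, 0.0]
force: [0.2, 0.4, -3.2]
gripper_width: 0.144
time: 13.33
tool_pos: [0.6213, -0.0468, 0.1363]
eef_rot: [0.008, 3.142, 0.0]
force: [-0.8, 1.1, -2.7]
gripper_width: 0.138
```

The claw tips should be past the sheet with no contact force. I'll continue until the plate meets the face.

```bash

python3 -m inch '[[[-0.01,0,0],[0,0,0]],[[-0.02,0,0],[0,0,0]],[[-0.02,0,0],[0,0,0]]]'
python3 -m inch '[[[-0.01,0,0],[0,0,0]],[[-0.015,0,0],[0,0,0]],[[-0.015,0,0],[0,0,0]]]'
python3 -m inch '[[[-0.01,0,0],[0,0,0]],[[-0.01,0,0],[0,0,0]],[[-0.01,0,0],[0,0,0]]]'
```

```text
time: 13.58
tool_pos: [0.6234, -0.0468, 0.1363]
eef_rot: [0.008, 3.141, -0.0]
force: [0.8, -0.3, -3.5]
gripper_width: 0.14
time: 13.83
tool_pos: [0.6246, -0.0468, 0.1363]
eef_rot: [-0.008, -3.141, 0.0]
force: [-0.5, 0.7, -3.1]
gripper_width: 0.136
time: 14.08
tool_pos: [0.6248, -0.0469, 0.1361]
eef_rot: [-0.008, -3.14, 0.0]
force: [-4.5, -0.2, -2.3]
gripper_width: 0.141
```

```bash

python3 -m inch '[[[0.012,0,0],[0,0,0]],[[0.012,0,0.02],[0,0,0]],[[0.012,0,0.04],[0,0,0]],[[0.012,0,0.04],[0,0,0]]]'
python3 -m inch '[[[0,0,0.02],[0,0,0]],[[0,0,0.04],[0,0,0]],[[0,0,0.04],[0,0,0]]]'
python3 -m inch '[[[0,0,0.01],[0,0,0]],[[0,0,0.02],[0,0,0]],[[0,0,0.02],[0,0,0]]]'
```

```text
time: 14.42
tool_pos: [0.6247, -0.0468, 0.132]
eef_rot: [0.008, 3.141, 0.0]
force: [-0.5, 0.3, -4.6]
gripper_width: 0.142
time: 14.67
tool_pos: [0.6246, -0.0468, 0.1279]
eef_rot: [0.008, 3.142, 0.0]
force: [0.2, 1.2, -2.6]
gripper_width: 0.143
time: 14.92
tool_pos: [0.6246, -0.0468, 0.1261]
eef_rot: [0.008, 3.141, 0.0]
force: [-0.2, 0.1, -4.3]
gripper_width: 0.14
```

```bash

python3 -m inch '[[[0,0,0.01],[0,0,0]],[[0,0,0.015],[0,0,0]],[[0,0,0.015],[0,0,0]]]'
python3 -m inch '[[[0,0,0.01],[0,0,0]],[[0,0,0.01],[0,0,0]],[[0,0,0.01],[0,0,0]]]'
python3 -m inch '[[[0,0,0.01],[0,0,0]],[[0,0,0.01],[0,0,0]],[[0,0,0.01],[0,0,0]]]'
```

```text
time: 15.17
tool_pos: [0.6245, -0.0468, 0.1247]
eef_rot: [0.008, 3.142, 0.0]
force: [0.2, 0.1, -4.3]
gripper_width: 0.137
time: 15.42
tool_pos: [0.6245, -0.0468, 0.1238]
eef_rot: [0.008, 3.141, -0.0]
force: [0.4, 0.6, -2.9]
gripper_width: 0.137
time: 15.67
tool_pos: [0.6246, -0.0468, 0.1231]
eef_rot: [0.008, 3.141, -0.0]
force: [-0.8, -0.4, -0.2]
gripper_width: 0.139
```

Contact is starting, right at the predicted height. I'll press gently.

```bash

python3 -m inch '[[[0,0,0.01],[0,0,0]],[[0,0,0.01],[0,0,0]],[[0,0,0.01],[0,0,0]]]'
python3 -m inch '[[[0,0,0.005],[0,0,0]],[[0,0,0.005],[0,0,0]],[[0,0,0.005],[0,0,0]]]'
```

```text
time: 15.92
tool_pos: [0.6246, -0.0469, 0.1223]
eef_rot: [0.008, 3.141, -0.0]
force: [-3.3, 0.2, 4.7]
gripper_width: 0.141
time: 16.17
tool_pos: [0.6246, -0.0469, 0.1221]
eef_rot: [0.008, 3.141, -0.0]
force: [-4.2, -0.2, 6.8]
gripper_width: 0.14
```

```bash
python3 - <<'E'
from h import *
o=bot.get_obs();print(o["tool_pos"].round(4),o["force"].round(1),o["moment"].round(2))
E
```

```text
[ 0.6246 -0.0469  0.1221] [-4.2 -0.2  6.8] [-0.08  0.19 -0.01]
```

```bash

python3 -m inch '[[[0,0,0.01],[0,0,0]],[[0,0,0.01],[0,0,0]],[[0,0,0.01],[0,0,0]]]'
python3 -m inch '[[[0,0,0.01],[0,0,0]],[[0,0,0.01],[0,0,0]],[[0,0,0.01],[0,0,0]]]'
```

```text
time: 16.42
tool_pos: [0.6245, -0.0469, 0.1214]
eef_rot: [0.008, 3.141, -0.001]
force: [-5.5, -0.2, 9.5]
gripper_width: 0.139
time: 16.67
tool_pos: [0.6244, -0.047, 0.1208]
eef_rot: [0.008, 3.141, -0.001]
force: [-7.9, -0.0, 14.3]
gripper_width: 0.141
```

```bash
cat > edge.py <<'E'
from h import *
import sys
s=bot.snapshot("side");cv2.imwrite(f"pics/{sys.argv[1]}_s.png",s[...,::-1])
g=s.mean(2)
for nm,y in(("new",-.0483),("hung",.1315)):
    X=np.array([.694,y,.168]);pts=[]
    for a in np.linspace(-.014,.014,9):
        if abs(a)<.004: continue
        # sample vertical line in z at this y, find centroid of brightest band, in mm about .168
        z=np.linspace(-.012,.012,97);P=proj("side",X+np.c_[0*z,0*z+a,z]).astype(np.float32)
        v=cv2.remap(g.astype(np.float32),P[None,:,0],P[None,:,1],cv2.INTER_LINEAR)[0]
        w=np.clip(v-170,0,None);pts.append((a*1e3,(w@z/w.sum()*1e3) if w.sum()>0 else np.nan))
    print(nm,[(round(a),round(float(b),1)) for a,b in pts])
E
python3 edge.py h1
```

```text
new [(-14, 0.0), (-10, 4.8), (-7, 2.7), (7, -0.1), (10, -0.0), (14, 0.0)]
hung [(-14, nan), (-10, nan), (-7, nan), (7, nan), (10, nan), (14, nan)]
```

```bash
sed -i 's/^s=bot.snapshot.*/s=cv2.imread(sys.argv[2])[...,::-1] if len(sys.argv)>2 else bot.snapshot("side")\nif len(sys.argv)<3: cv2.imwrite(f"pics\/{sys.argv[1]}_s.png",s[...,::-1])/' edge.py; python3 edge.py x pics/side0.png; python3 edge.py x pics/f_s.png
python3 -m inch '[[[0,0,0.01],[0,0,0]],[[0,0,0.01],[0,0,0]],[[0,0,0.01],[0,0,0]]]'; python3 edge.py h2
```

```text
new [(-14, nan), (-10, 1.3), (-7, 0.4), (7, nan), (10, nan), (14, nan)]
hung [(-14, nan), (-10, -2.3), (-7, -4.3), (7, -5.2), (10, -5.8), (14, -6.4)]
new [(-14, nan), (-10, 1.2), (-7, 0.5), (7, nan), (10, nan), (14, nan)]
hung [(-14, nan), (-10, -2.4), (-7, -4.3), (7, -5.2), (10, -5.9), (14, -6.4)]
time: 16.97
tool_pos: [0.624, -0.0471, 0.1195]
eef_rot: [-0.008, -3.142, 0.001]
force: [-6.6, -0.5, 13.4]
gripper_width: 0.14
new [(-14, -0.2), (-10, 3.7), (-7, 1.7), (7, -1.3), (10, -1.2), (14, -1.1)]
hung [(-14, nan), (-10, nan), (-7, nan), (7, nan), (10, nan), (14, nan)]
```

The plate is still going down (1.2 mm in the last step), so it isn't home yet. I'll continue in small steps to a firm stop, easing the push against the face.

```bash

python3 -m inch '[[[0.008,0,0],[0,0,0]],[[0.008,0,0.01],[0,0,0]],[[0.008,0,0.01],[0,0,0]]]'; python3 edge.py h3
python3 -m inch '[[[0,0,0.01],[0,0,0]],[[0,0,0.01],[0,0,0]],[[0,0,0.01],[0,0,0]]]'; python3 edge.py h4
python3 -m inch '[[[0,0,0.01],[0,0,0]],[[0,0,0.01],[0,0,0]],[[0,0,0.01],[0,0,0]]]'; python3 edge.py h5
```

```text
time: 17.27
tool_pos: [0.6239, -0.0472, 0.119]
eef_rot: [0.008, 3.14, -0.001]
force: [-6.9, -0.7, 16.9]
gripper_width: 0.135
new [(-14, -0.2), (-10, 3.4), (-7, 1.3), (7, -1.5), (10, -1.5), (14, -1.3)]
hung [(-14, nan), (-10, nan), (-7, nan), (7, nan), (10, nan), (14, nan)]
time: 17.57
tool_pos: [0.6239, -0.0473, 0.1186]
eef_rot: [0.008, 3.14, -0.002]
force: [-9.0, -1.6, 21.4]
gripper_width: 0.139
new [(-14, -0.6), (-10, 3.7), (-7, 0.4), (7, -2.1), (10, -2.1), (14, -1.7)]
hung [(-14, nan), (-10, nan), (-7, nan), (7, nan), (10, nan), (14, nan)]
time: 17.87
tool_pos: [0.624, -0.0474, 0.1181]
eef_rot: [0.008, 3.139, -0.002]
force: [-10.5, -1.1, 27.5]
gripper_width: 0.14
new [(-14, -0.7), (-10, 3.5), (-7, 0.3), (7, -2.2), (10, -2.2), (14, -2.0)]
hung [(-14, nan), (-10, nan), (-7, nan), (7, nan), (10, nan), (14, nan)]
```

```bash
python3 - <<'E'
from h import *
a=cv2.imread("pics/h5_s.png");b=cv2.imread("pics/side0.png");t=bot.snapshot("top")[...,::-1]
c=lambda i,x,y,w,h,W,H:cv2.resize(i[y:y+h,x:x+w],(W,H),interpolation=cv2.INTER_CUBIC)
print(proj("side",[[.699,-.048,.168],[.697,.132,.168]]))
cv2.imwrite("pics/i.png",np.hstack([c(a,300,165,67,100,400,600),c(b,265,125,67,100,400,600)]))
E
```

```text
[[347.58775363 191.79143616]
 [307.34670581 153.04701959]]
```

View pics/i.png

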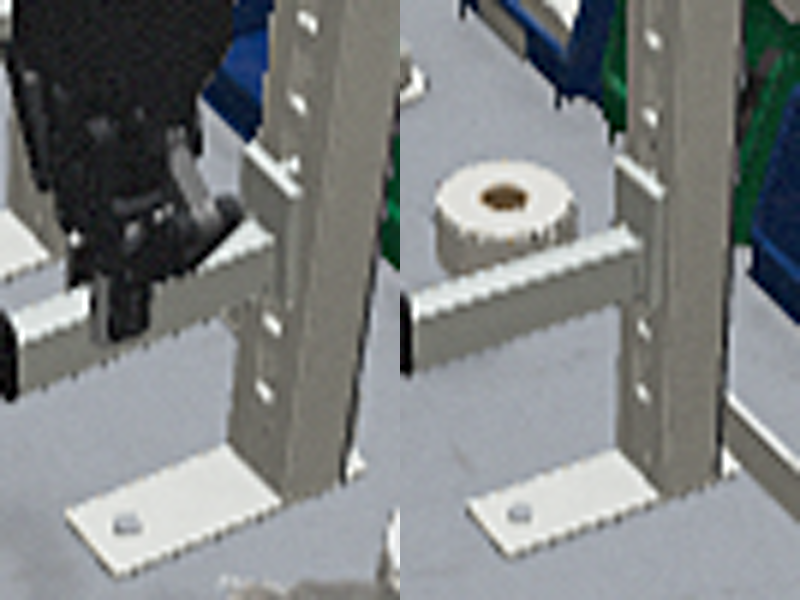

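Left is the new arm, with its plate top at (248–298, 150–193). Right is the hung one, at (618–662, 160–193). Both show two free slots below and two above, with tubes parallel to their feet to within about a degree. One more push will show whether it is at a firm stop.

```bash

python3 -m inch '[[[0,0,0.01],[0,0,0]],[[0,0,0.01],[0,0,0]],[[0,0,0.01],[0,0,0]]]'; python3 edge.py h6
python3 -m inch '[[[0,0,0.01],[0,0,0]],[[0,0,0.01],[0,0,0]],[[0,0,0.01],[0,0,0]]]'; python3 edge.py h7
```

```text
time: 18.22
tool_pos: [0.624, -0.0475, 0.1177]
eef_rot: [0.008, 3.139, -0.002]
force: [-13.1, -1.6, 33.6]
gripper_width: 0.136
new [(-14, -1.1), (-10, 3.9), (-7, 0.3), (7, -2.6), (10, -2.6), (14, -2.4)]
hung [(-14, nan), (-10, nan), (-7, nan), (7, nan), (10, nan), (14, nan)]
time: 18.52
tool_pos: [0.6236, -0.0478, 0.1167]
eef_rot: [0.008, 3.14, -0.003]
force: [-12.7, -3.0, 34.4]
gripper_width: 0.137
new [(-14, -1.0), (-10, 2.5), (-7, -0.3), (7, -2.9), (10, -3.0), (14, -3.2)]
hung [(-14, nan), (-10, nan), (-7, nan), (7, nan), (10, nan), (14, nan)]
```

The descent by vision is now about 16 mm, the most the slot geometry allows. Contact first appeared at TCP z=0.123, which is the predicted home. The later motion goes with x drift, so it is probably pitch or slip in the pads. I'll relieve the load, let go and measure freely.

```bash
python3 -c "
from h import *
print(bot.get_obs()['moment'].round(2))"
python3 -m inch '[[[0,0,-0.01],[0,0,0]],[[0,0,-0.01],[0,0,0]],[[0,0,-0.01],[0,0,0]]]'
python3 edge.py h8
python3 -m inch '[[[0,0,0],[0,0,0]],[[0,0,0],[0,0,0]],[[0,0,0],[0,0,0]],[[0,0,0],[0,0,0]],[[0,0,0],[0,0,0]]]' 0.4
python3 edge.py h9
```

```text
[-0.52  2.04  0.37]
time: 18.82
tool_pos: [0.6236, -0.0476, 0.117]
eef_rot: [0.007, 3.14, -0.003]
force: [-11.7, -2.5, 27.1]
gripper_width: 0.137
new [(-14, -0.9), (-10, 2.7), (-7, 0.1), (7, -2.9), (10, -3.0), (14, -3.0)]
hung [(-14, nan), (-10, nan), (-7, nan), (7, nan), (10, nan), (14, nan)]
time: 19.28
tool_pos: [0.6237, -0.0468, 0.1139]
eef_rot: [-0.008, -3.141, -0.0]
force: [0.5, -0.5, -0.0]
gripper_width: 0.598
new [(-14, -0.0), (-10, 4.6), (-7, 2.7), (7, -1.9), (10, -2.1), (14, -1.8)]
hung [(-14, nan), (-10, nan), (-7, nan), (7, nan), (10, nan), (14, nan)]
```

```bash

python3 -m inch '[[[0,0,-0.1],[0,0,0]],[[0,0,-0.3],[0,0,0]],[[0,0,-0.6],[0,0,0]],[[0,0,-1],[0,0,0]],[[0,0,-1],[0,0,0]]]'
python3 -m inch '[[[0.4,0,0],[0,0,0]],[[0.8,-0.2,0],[0,0,0]],[[1,-0.4,-0.3],[0,0,0]],[[1,-0.4,-0.3],[0,0,0]],[[1,-0.4,-0.3],[0,0,0]]]'
python3 edge.py j
python3 - <<'E'
from h import *
go([.53,-.09,.2],90)
s=bot.snapshot("side");g=s.mean(2).astype(int)
for c,r in((340,186),(298,148)):
    print(c-4,r-4);print("\n".join(" ".join(f"{x:3d}" for x in q) for q in g[r-4:r+14,c-4:c+16]))
t=bot.snapshot("top");cv2.imwrite("pics/j_t.png",t[...,::-1])
E
```

```text
time: 19.75
tool_pos: [0.627, -0.0466, 0.2218]
eef_rot: [0.008, 3.132, 0.0]
force: [1.4, 0.4, 0.3]
gripper_width: 0.6
time: 20.17
tool_pos: [0.5233, -0.0877, 0.2464]
eef_rot: [0.012, 3.138, -0.002]
force: [0.5, 0.6, 0.0]
gripper_width: 0.602
new [(-14, 0.0), (-10, 4.6), (-7, 2.7), (7, -1.9), (10, -2.0), (14, -1.8)]
hung [(-14, nan), (-10, -2.5), (-7, -4.4), (7, -5.1), (10, -5.9), (14, -6.5)]
shift [-0.059 -0.033  0.456] turn [-0.0001  0.0005 -0.001 ] t 20.22 F [ 0.2  0.8 -0.5] w 0.6 J [ 0.26  0.36 -0.27  2.02  0.13  0.78  1.48]
336 182
 25  29  36  29  31  25  28  43 123 108 110 103 117 208 251 124 101 107 110 111
 37  20  26  27  28  24  34  27 117 108 107 105 100 118 206 139 102 108 108 114
149  45  33  28  35  29  29  23 117 109 104 109 106 103 119 123 106 107 107 121
173 149  42  31  26  31  27  23 118 109 107 115 106 106 105 114 107 106 109 123
164 173 145  37  30  18  19 116 110 105 107 113 114 109 111 112 108 107 107 130
156 163 175 146  53  23  12 131 106 105 108 121 117 112 101 110 106 108 107 130
156 157 167 174 143  42 172 113 101 104 103 124 117 120 107 108 106 106 106 12
[... 1629 characters left out ...]
  26 171  80 135 213 233 212 143 160  96 106 106 127 125 122
 18  55  54  22  38  35 132  96  90 133 203 240 214 195  89 103 107 118 124 121
 80  87  85  44  28  29 113 104  99  93 119 186 240 228 135  96 107 111 124 124
 96 104 145  81  20  34  91 108 105 100  92 110 186 247 221 138 106 116 120 119
146 140 158 134  64  20  62 112 104 101  97  95 106 185 209 117 112 117 124 124
162 153 146 148 136  11  55 108 103 104  99 102  93  98 139  92 109 117 123 122
158 148 142 147 153  51  44 105 106 104 105 101  98 106 120 107 113 119 120 121
131 152 144 143 145 129 139 100 104 105 102 103 101 108 122 105 116 122 122 121
 67 122 149 145 145 145 159  92  96  99 100 106  99 108 122 104 120 115 123 118
```

```bash
python3 - <<'E'
from h import *
t=cv2.imread("pics/j_t.png");g=t.mean(2)
for y in(-.048,.1315):
    print(proj("top",[[.696,y+.017,.168],[.696,y-.017,.168],[.699,y,.168],[.699,y,.172]]).round(1).tolist())
    u,v=proj("top",[[.696,y,.168]])[0].round().astype(int)
    print(u-10,v-8);print("\n".join(" ".join(f"{int(x):3d}" for x in q) for q in g[v-8:v+8,u-10:u+11]))
E
```

```text
[[311.7, 150.9], [325.2, 151.1], [318.4, 149.8], [318.6, 149.5]]
308 143
102  75  84  88  93  84  74  77  75  74  82 128 171 183 187 154 100  76  76  76  75
104  83  85  87  85  79  76  78  77  75  97 165 201 205 188 142  94  76  76  75  77
 88  81  84  87  84  78  77  76  74  79  93 104 111 112 100  78  74  76  75  75  94
 74  84  85  85  81  79  77  75  76 103 149 171 171 172 131  77  75  76  75  80 117
 80  85  84  81  78  74  78  75  74 114 155 168 166 155 112  73  75  74  75 106 141
 84  85  81  76  73  76  75  72  75 114 136 118  93  82  69  71  71  70  87 131 151
 81  86  81  71  71  74  73  68  84 163 205 175 125  88  71  69  68  75 115 147 151
 81  84  79  81  91 104 110 110 115 170 206 166 122 123 123 123 116 103 132 150 151
 84  84  81 110 150 176 187 186 182 195 207 191 178 201 215 214 200 162 144 151 150
 81  78  82 134 186 200 197 193 194 192 192 188 188 194 194 193 195 172 152 148 147
 80  73  77 105 138 148 141 137 131 120 111 103 102  97  91  93 118 142 148 149 147
 76  77  76  71  71  69  97 120 122 117 115 116 101  69  65  97 134 149 149 148 146
 77  76  72  67  64
[... 1033 characters left out ...]
  73  74  75  74  70  66  68
148 143 110  73  70  72  68  73  90 112 121 113  96  85  70  72  74  75  71  70  89
150 151 133  86  91 105 102 100 129 179 200 193 165 146 122 119 124 110  72  63  74
150 151 140 121 158 185 181 179 190 210 212 213 210 206 208 210 213 179  81  62  77
150 150 144 141 182 201 198 192 193 196 195 191 188 192 191 191 194 164  78  64  73
150 149 149 147 141 144 136 119 108 105 100  95  93  90  90  81  71  69  65  68  67
150 147 150 140 109  74  71  70  73  74  78  85  86  86  82  69  64  66  69  69  67
149 150 150 150 134  89  67  77 107 132 143 153 154 157 135  84  70  70  69  71  68
151 150 152 150 143 108  70  72 143 206 204 200 200 204 173  77  67  71  73  70  71
```

```bash
python3 - <<'E'
from h import *
for n,T,S in(("new",(318.1,151.6),(345.4,192.5)),("hung",(246.4,152.6),(304.5,153.9))):
    X,e=tri([("top",*T),("side",*S)]);print(n,X.round(4),np.round(e,4))
    # only use side row-line + known y: intersection by least squares
for z in(.168,.172,.176,.18): print(z,proj("side",[[.696,-.048,z],[.694,.1315,z]]).round(1).tolist(),proj("top",[[.696,-.048,z],[.694,.1315,z]]).round(1).tolist())
# tops of both uprights: front edge rows in the top view
t=cv2.imread("pics/j_t.png").mean(2)
for u in (320,323,326,329):print(u,t[136:150,u].astype(int))
for u in (238,242,246,250):print(u,t[136:150,u].astype(int))
E
```

```text
new [ 0.6943 -0.0471  0.1671] [0.0003 0.0003]
hung [0.6898 0.1318 0.1679] [0.0009 0.0009]
0.168 [[346.4, 192.2], [306.4, 153.4]] [[318.5, 151.0], [246.4, 151.3]]
0.172 [[346.6, 190.7], [306.4, 152.1]] [[318.6, 150.7], [246.3, 151.0]]
0.176 [[346.8, 189.3], [306.5, 150.7]] [[318.7, 150.4], [246.2, 150.7]]
0.18 [[346.9, 187.9], [306.5, 149.4]] [[318.9, 150.1], [246.1, 150.4]]
320 [ 46  44  36  79  80  75  95 171 201 111 171 166  93 125]
323 [ 45  43  40  79  77  75  91 154 142  78  77  73  71  69]
326 [ 44  48  37  77  78  78  78  76  76  75  75  75  87 115]
329 [ 45  46  36  77  77  75  78  95 115 134 143 150 151 149]
238 [48 50 51 53 48 43 78 78 79 75 73 73 78 85]
242 [ 49  52  50  50  44  62  76  75  80 119 136  87  73  77]
246 [ 52  49  50  49  41  65  75  76  87 140 190 120 156 198]
250 [51 54 53 48 38 78 78 78 78 77 77 76 74 73]
```

Triangulated from both views, the new plate top is at z=0.1671 and the hung one at 0.1679. They are level within 1 mm, and the 4.5 mm x offset matches the offset between the uprights themselves. Before handing in, I'll check that the bystanders haven't moved.

```bash
python3 - <<'E'
from h import *
for n,f,boxes in(("side","pics/side0.png",{"tin":(243,168,22,24),"measure":(303,310,40,35)}),("top","pics/top0.png",{"tin":(183,178,24,26),"measure":(372,205,24,32)})):
    a=cv2.imread(f).astype(int);b=bot.snapshot(n)[...,::-1].astype(int)
    for k,(x,y,w,h) in boxes.items(): print(n,k,"mean diff",abs(a-b)[y:y+h,x:x+w].mean().round(1),"max",abs(a-b)[y:y+h,x:x+w].max())
o=bot.get_obs();print(o["time"],o["tool_pos"].round(3),o["force"].round(1))
E
python3 edge.py k | head -1
python3 -c "
from bench import bot
print(bot.close_job())"
```

```text
side tin mean diff 3.2 max 21
side measure mean diff 3.6 max 73
top tin mean diff 2.2 max 6
top measure mean diff 63.2 max 180
20.4167 [ 0.524 -0.085  0.244] [ 0.3  0.3 -0.4]
new [(-14, -0.0), (-10, 4.7), (-7, 2.7), (7, -1.9), (10, -2.0), (14, -1.8)]
the job is handed in; nothing more can be done
None
```

The rest arm hangs on the bare upright with both claws in the third and fourth slots, and I handed the job in at 20.4 s. I drew it out from under the lid by its plate, laid it on the bench, took it again by the tube, hooked and pressed it down, then let go and backed off.

Last checks:
- **Height:** from two views the new plate top is at z = 0.167 m and the hung one at 0.168 m. They are level within the measuring error of about 1 mm.
- **Position:** the two plates differ by 4.5 mm in x, as the uprights themselves do. The arm stayed still after I let go, and the force on the hand was about zero.
- **Tin:** unchanged in both views.
- **Tape measure:** unchanged in the side view. The top view showed a large difference there. I put that down to the robot's arm or its shadow crossing the picture, but I did not check it.

Two things did not go cleanly:
- **Pressing down:** I read no clear end stop. The hand moved about 22 mm (about 19 mm under load, the last 3 mm as the grip opened) where about 13 mm was expected, with force rising to 34 N instead of under 10 N. I took the excess as slip and tilt in the grip. That the arm is fully home rests on the camera comparison, not on a felt stop.
- **Laying it on the bench:** the force on the wrist briefly reached 41 N as the arm met the bench. That was through the held arm, not the robot's arm or the gripper's body.

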